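# Refit the field-lens stack of a microscope foot and lock its retaining ring

## Robot

A 6-joint arm with a two-finger parallel gripper is mounted at the origin on the work surface. World frame = base frame: x ahead of the robot, y to its left, z up, the work surface at z = 0. Lengths are in m, angles in rad, forces in N, time in s.
With the tool pointing down it reaches from about 0.275 to 0.975 m from the base axis. Payload 8.4 kg.
Tool frame: the origin (TCP) lies at the very end of the fingers, on their centre line; the grasp point (between the pads) lies 19 mm behind it; x points along the fingers, z is the direction in which the jaws open and shut, and the axes are right-handed (so a half turn about x gives the same grasp; the last joint's range is limited). The gripper opens to 92 mm and grips with 3 to 60 N. Pads are 20 mm wide; open, the fingers measure 128 mm over their backs; the gripper's body (75 mm by 189 mm) begins 69 mm behind the grasp point.
Start: joints at [-1.218, 0.353, 1.633, -0, 1.155, -0.002], TCP at [0.217, -0.586, 0.215] pointing down, gripper open.
Joint ranges: [-2.63, 2.63], [-0.92, 2.1], [0.06, 2.66], [-1.3, 4.44], [0, 2.69], [-3.02, 3.02]. Speed limits (rad/s): [2.22, 2.22, 2.79, 3.14, 3.14, 3.14].

## Interface

Orientations are given as a unit quaternion [w, x, y, z].
In Python, from cell import manip gives the robot as it stands.
- The arm moves only by the shell command python3 -m jog 'ROWS'. ROWS is JSON, a list of rows, each a list of 7 numbers: the opening, from 0 (shut) to 1 (fully open), then the shift along the tool's x, y, z each as a share of 0.1 m, from -1 to 1, then the turn, a rotation vector about the tool's x, y, z each as a share of 180 degrees, from -1 to 1. In form: [[jaw, tx, ty, tz, rx, ry, rz], ...]. A call has 1 to 5 rows; each row is the pose to reach, as a shift and turn from the pose commanded when the call began, along the tool's axes at that moment, turning the shorter way round; what a row does not reach only later rows make up. A row lasts 1/8 s, in which the tool goes at most 62.5 mm and 10.7 degrees, less where a joint would pass 70% of its speed; a pose out of reach is approached as far as the arm can. A call with a number of a shift or a turn outside -1 to 1 is refused whole. A call with a gripper value outside its range is refused whole. The fingers move at their own pace and stop on an object; the grip force is fixed at half the most. Time passes only in rows, so rows that repeat a pose let the fingers close. It gives the time, the measured TCP pose, the force and the opening at its end, in the units of the state.
- manip.sense(): the state, without advancing time (a new reading comes with each control period).
- manip.capture(name): name is "scene" or "top" or "wrist"; returns the picture (400x640x3 uint8, blue, green, red); there is no depth.
- manip.camera_model(name): a dict with "fx", "fy", "cx", "cy" (pixels), "origin" and "orientation" of the camera in the world. Camera axes: x right, y down, z forward; pixel columns grow to the right and rows downward; lengths in m; the calibration is good to about 2 mm. A picture is of the moment at which its call begins: read the wrist's pose just before it. camera_model takes no time and is no camera call; for the wrist camera it gives the pose at the moment of the call.
- manip.finish_job(): hands the job in, once; it reports no verdict.
The state is a dict: "time": time; "joint_pos": joint angles; "joint_vel": joint speeds; "joint_efforts": joint torques, N m; "ee_pos": TCP position; "ee_rot": TCP orientation; "wrist_force": force on the tool from outside, world axes, zero at the start; "ft_torque": the same for the moment, N m; "finger_gap": finger opening in m.
Only numpy, scipy, OpenCV 4.12 (cv2) and the standard library are available. Lean on these libraries where they do the work, as an engineer would, in place of code of your own. Each camera call takes 0.05 s, during which the arm holds its last target. There are 200 camera calls.

## Task

Rebuild the field-lens barrel on the microscope foot: put the plain spacer ring in first, flat on the lens seat, then lower the round glass filter gently in on top of it, not dropping it from a height. Then set the retaining ring in with its lugs down the entry slots and turn it clockwise until it is fully home and clamps the stack, let go, and leave the objective, the oil bottle and the slide box where they are.

Things in the scene. Friction and masses are not known exactly. Their poses are not given: they have to be found in the camera images.
- stand: White microscope foot, 270 x 200 mm, top 50 mm above the table, fixed; limb, stage and head are off, a flat aluminium pad 10 mm high is left at its rear (own +x 88 to 173 mm). Origin on the table straight below the axis of the dark barrel that stands upright on the foot. z up; the foot reaches 85 mm to its own -x, 185 mm to its +x, 100 mm to either side.
- mouth (a point): Centre of the barrel's open mouth, in the plane of its rim, 94 mm above the table; axes as the foot's. Barrel 73 mm outside diameter, 44 mm tall on the foot. The mouth is a round hole of 52 mm diameter, widened to 61 mm by three entry slots, each 30 degrees wide, at 0 (own +x), +120 and -120 degrees. From 20 mm below the rim down it is a 48 mm bore.
- thread (a point): Point on the barrel's axis 8 mm below the rim, level with its coarse thread; axes as the foot's. From each entry slot's middle the thread leads clockwise (seen from above) under the rim: it draws the ring's lugs 2 mm down in the first 60 degrees of turn, runs level, and ends at a solid stop at about 75 degrees. Once past 65 degrees it stays where it is left.
- lens_seat (a point): Point on the barrel's axis 32 mm below the rim, level with the flat rim of the lens seat; in the middle a glass lens is domed 5 mm above it. With the parts lying in it the spacer's top is 22 mm and the filter's top 14 mm below the barrel's rim, the ring's foot rests on the filter and the ring's top stands 16 mm above the rim.
- seat (a joint): How far the sprung lens seat is pressed down inside the barrel, in m: 0 with the parts just lying on it, about 0.002 when the ring is fully home. The wave spring pushes back with 3 N at first, 7 N when home.
- spacer_mid (a point): Plain aluminium spacer ring, an open tube 45 mm outside, 37 mm inside diameter, 10 mm high, about 35 g, lying flat on the mat; the point is its centre, 5 mm above its underside. z up; it may go in either face up.
- filter_mid (a point): Glass filter in a thin steel rim, a closed disc 45 mm in diameter and 8 mm thick, about 35 g, lying flat on the mat; the point is its centre, 4 mm above its underside. z up; it may go in either face up.
- ring_mid (a point): Black retaining ring: knurled tube 48 mm outside, 35 mm inside diameter, 30 mm high, about 90 g, upright on the mat, lugs down; the point is its centre, 15 mm above its foot. Three lugs, 8 mm wide, reach 60 mm diameter, 3 to 7 mm above its foot, at 0 (own +x), +120 and -120 degrees. About 0.3 Nm turns it home.
- pin_end (a point): Point on the ring's lever pin, 46 mm from the ring's axis, 22 mm above its foot. The pin is a level round steel bar, 6 mm thick, out along the ring's own +x from the tube to 52 mm from the axis. With the lugs down the slots the pin's axis is 8 mm above the barrel's rim; one finger pushing it sideways (8 to 10 N) turns the ring.
- mat: Flat grey service mat, 210 x 270 mm, 2 mm thick, fixed; the three loose parts lie on it at least 90 mm apart in any order. Origin at the centre of its underside.
- objective: Bystander: a steel microscope objective standing upright, 29 mm diameter, 46 mm high. Origin at its foot.
- oil: Bystander: small amber bottle standing, 32 mm diameter, 65 mm high. Origin at its foot.
- slides: Bystander: white slide box, 82 x 32 mm, 37 mm high. Origin at its underside.
Mind the look-alikes: they are no part of the job. Of the things that look like the part that bears ring_mid, the largest one is meant.

How it is judged:
By the outcome, as a careful person would: the job done as asked, in the order asked, and still so for the second after the job is handed in, with the robot touching nothing.
It also fails if it takes over 72 s, if anything falls off the work surface, if the arm or the gripper's body presses on something with over 40 N, if the wrist force passes 120 N, or if a joint passes its speed limit or range.

## Working session

There is one attempt and no reset: what is moved stays moved. The work goes in short steps, Python scripts to look and compute and a shell command to move; the robot and the scene stay as the last step left them, time stands still between calls to the robot, and variables do not carry over. Pictures are saved under pics/ and viewed, about 8 in all and at most 12, crops included, and the job is handed in when it is done.

```bash
mkdir -p pics; ls; python3 - <<'E'
from cell import manip
import cv2,json
s=manip.sense(); print({k:(v if not hasattr(v,'tolist') else v.tolist()) for k,v in s.items()})
for n in("top","scene"):
    im=manip.capture(n); cv2.imwrite(f'pics/{n}0.png',im); print(n,manip.camera_model(n))
print(manip.camera_model("wrist"))
E
```

```text
pics
{'time': 0.0, 'joint_pos': [-1.2183526813671364, 0.3536336075256217, 1.6341302315772182, 1.3390720575980986e-06, 1.1552003825153223, -0.0024233881317524183], 'joint_vel': [-0.000665717366184075, 0.0001420081431478125, 0.003371927915876275, -0.0014621279967033407, -0.0009552023534109835, 0.0003132969392771593], 'joint_efforts': [1.2523148598120315e-05, -59.38496947288513, -33.42140078544617, 0.06972742499783635, 0.023348360555246472, -8.286076763397432e-05], 'ee_pos': [0.21698155561428056, -0.585597375850359, 0.21387444825090277], 'ee_rot': [0.580004592788543, 0.4041763476069758, 0.5807988122725066, -0.4036197369333259], 'wrist_force': [1.0228094908445207, 0.3828677953234602, -0.2019086132189269], 'ft_torque': [0.0003180948687723044, -0.06165826608108695, -0.025277283887212666], 'finger_gap': 0.09185578268056349}
top {'fx': 367.01301508025347, 'fy': 367.01301508025347, 'cx': 318.60872846187203, 'cy': 199.81299575897432, 'origin': array([0.37718376, 0.03302545, 0.92257746]), 'orientation': array([-0.08034512,  0.74792918, -0.65525798,  0.06916338])}
scene {'fx': 393.3782710377735, 'fy': 393.3782710377735, 'cx': 318.2411680100995, 'cy': 205.33769267880015, 'origin': array([ 0.8303595 , -0.44194256,  0.77282165]), 'orientation': array([-0.32172571,  0.90640239,  0.25972789, -0.08642166])}
{'fx': 297.3511474375861, 'fy': 297.3511474375861, 'cx': 319.2402724247116, 'cy': 204.52436756771164, 'origin': array([ 0.29138305, -0.55780559,  0.3839044 ]), 'orientation': array([ 0.11756498,  0.81248406, -0.56501901, -0.08247208])}
```

View pics/top0.png

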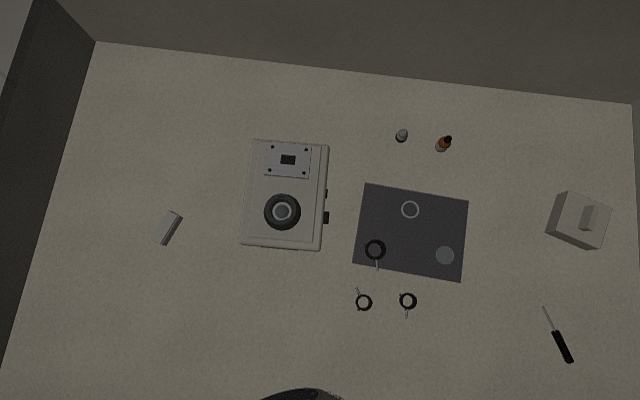

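View pics/scene0.png

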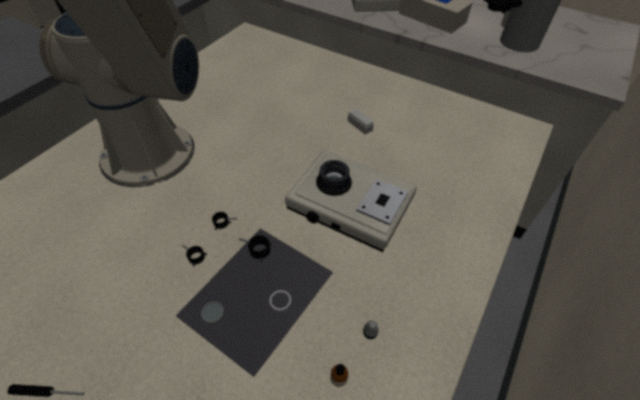

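The top view has the barrel at (282,212), the spacer at (410,210) and the filter at (445,255). Three things could be taken for the ring: (375,249) on the mat, which looks largest, and smaller ones at (364,302) and (408,301). Bystanders are the objective (402,135), oil bottle (444,143) and slide box (170,228). Next I'll check the choice in a close crop.

```bash
cat > h.py <<'E'
import numpy as np,cv2
from scipy.spatial.transform import Rotation as R
from cell import manip
def rot(q): return R.from_quat(np.r_[q[1:],q[0]])
def ray(m,u,v,z):
    d=rot(m['orientation']).apply([(u-m['cx'])/m['fx'],(v-m['cy'])/m['fy'],1]); o=np.array(m['origin'])
    return o+d*(z-o[2])/d[2]
def proj(m,p):
    c=rot(m['orientation']).inv().apply(np.asarray(p,float)-m['origin']); return np.stack([c[...,0]/c[...,2]*m['fx']+m['cx'],c[...,1]/c[...,2]*m['fy']+m['cy']],-1)
def down(yaw):
    "tool pointing down, jaw axis (tool z) at world yaw"
    z=np.array([np.cos(yaw),np.sin(yaw),0]);x=np.array([0,0,-1.]);return R.from_matrix(np.stack([x,np.cross(z,x),z],1))
def delta(p,Rt,s=None):
    s=s or manip.sense(); Rc=rot(s['ee_rot']); t=Rc.inv().apply(np.asarray(p)-s['ee_pos'])/.1; r=(Rc.inv()*Rt).as_rotvec()/np.pi
    return np.round(t,3),np.round(r,4)
def yaw(s):
    z=rot(s['ee_rot']).apply([0,0,1]); return np.arctan2(z[1],z[0])
E
python3 - <<'E'
from h import *
m=manip.camera_model('top'); s=manip.sense()
print('tool axes\n',rot(s['ee_rot']).as_matrix().round(3),'yaw',yaw(s))
for n,u,v,z in[('barrel',282,212,.094),('ring',375,249,.032),('pin',377,268,.024),('r2',364,302,.02),('r3',408,301,.02),('spacer',410,210,.012),('filter',445,255,.01),('obj',402,135,.046),('oil',446,140,.065),('slides',170,228,.03),('footcornerA',255,140,.05),('footB',328,146,.05),('footC',320,250,.05),('footD',241,243,.05)]:print(n,ray(m,u,v,z).round(3))
top=cv2.imread('pics/top0.png')[125:325,235:475]
w=manip.capture('wrist'); c=np.zeros((600,800,3),np.uint8)
c[:400,:480]=cv2.convertScaleAbs(cv2.resize(top,None,fx=2,fy=2,interpolation=2),alpha=1.8); c[:200,480:]=cv2.resize(w,(320,200)); cv2.imwrite('pics/c1.png',c)
E
```

```text
tool axes
 [[-0.     0.938  0.347]
 [ 0.001  0.347 -0.938]
 [-1.    -0.    -0.001]] yaw -1.2159723019830961
barrel [0.515 0.138 0.094]
ring [ 0.465 -0.091  0.032]
pin [ 0.421 -0.101  0.024]
r2 [ 0.338 -0.079  0.02 ]
r3 [ 0.354 -0.182  0.02 ]
spacer [ 0.576 -0.171  0.012]
filter [ 0.475 -0.266  0.01 ]
obj [ 0.759 -0.128  0.046]
oil [ 0.752 -0.234  0.065]
slides [0.45  0.412 0.03 ]
footcornerA [0.695 0.239 0.05 ]
footB [0.704 0.054 0.05 ]
footC [0.444 0.04  0.05 ]
footD [0.435 0.228 0.05 ]
```

View pics/c1.png

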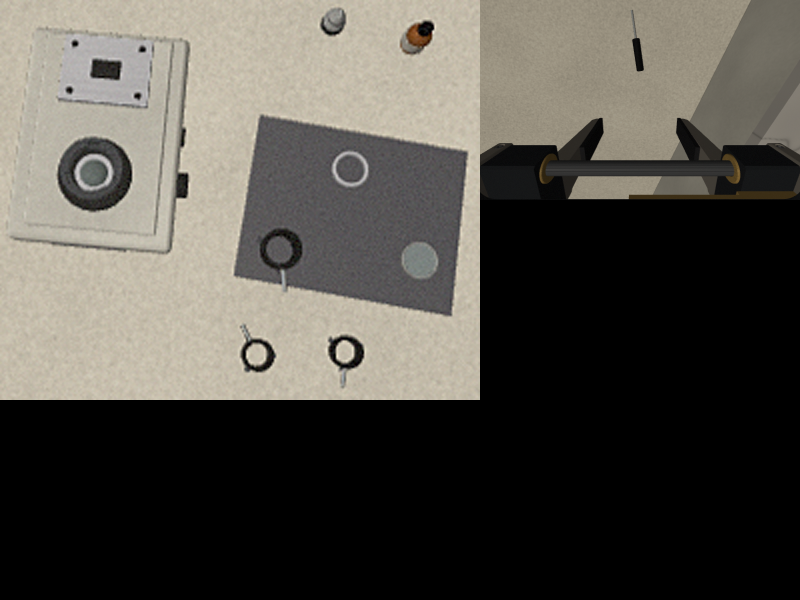

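The largest ring is the one on the mat at (375,249), 48 mm across with its pin towards (377,268). The two smaller ones lie off the mat. In the wrist view (3 pictures seen so far) the fingers are in view and taper towards the tips. I'll go above the spacer and take one close look.

```bash
python3 -m jog '[[1,0.1,0.3,-0.3,-0.06,0,0],[1,0.3,0.6,-0.6,-0.12,0,0],[1,0.5,0.9,-0.9,-0.18,0,0],[1,0.5,1,-1,-0.24,0,0],[1,0.5,1,-1,-0.297,0,0]]'
python3 -m jog '[[1,0,0.5,0.5,-0.05,0,0],[1,0,1,1,-0.09,0,0],[1,0,1,1,-0.09,0,0]]'
python3 -m jog '[[1,0,0.5,0.5,0,0,0],[1,0,1,1,0,0,0],[1,0,1,1,0,0,0]]'
python3 - <<'E'
from h import *
s=manip.sense(); print(s['time'],s['ee_pos'],yaw(s),s['finger_gap'])
for z in(.14,.1):print(delta([.576,-.171,z],down(0)))
m=manip.camera_model('wrist'); print(proj(m,s['ee_pos']),proj(m,s['ee_pos']-np.array([0,0,.12])))
E
```

```text
time: 0.78
ee_pos: [0.2765, -0.4561, 0.1642]
ee_rot: [0.7, 0.097, 0.701, -0.097]
wrist_force: [0.4, -0.7, -0.1]
finger_gap: 0.0922
time: 1.15
ee_pos: [0.4025, -0.3879, 0.1645]
ee_rot: [0.707, -0.001, 0.707, 0.001]
wrist_force: [0.6, 0.8, 0.8]
finger_gap: 0.0916
time: 1.52
ee_pos: [0.5015, -0.2876, 0.1644]
ee_rot: [0.707, -0.0, 0.707, 0.001]
wrist_force: [-0.3, 0.1, 0.3]
finger_gap: 0.0921
1.525 [ 0.50154307 -0.28762292  0.16442086] 0.0012137728395208247 0.09212102566175515
(array([0.244, 1.165, 0.746]), array([ 0.0004, -0.    , -0.0001]))
(array([0.644, 1.165, 0.746]), array([ 0.0004, -0.    , -0.0001]))
[320.97135088 250.80891874] [320.31080136 199.42486589]
```

```bash
python3 -m jog '[[1,0.2,0.6,0.4,0,0,0],[1,0.3,1,0.746,0,0,0],[1,0.3,1,0.746,0,0,0]]'
python3 - <<'E'
from h import *
s=manip.sense(); m=manip.camera_model('wrist'); im=manip.capture('wrist'); cv2.imwrite('pics/w1.png',im)
print(s['ee_pos']); print(proj(m,[.576,-.171,.012]))
cv2.imwrite('pics/w1z.png',cv2.convertScaleAbs(im,alpha=1.6))
E
```

```text
time: 1.9
ee_pos: [0.5754, -0.1876, 0.1334]
ee_rot: [0.707, -0.001, 0.708, 0.001]
wrist_force: [-0.7, -0.3, -0.1]
finger_gap: 0.0916
[ 0.5753991  -0.18760785  0.13343042]
[321.10173002 183.11408154]
```

View pics/w1z.png

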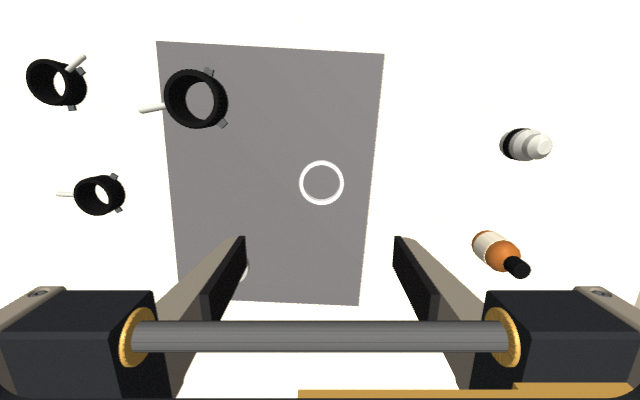

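The spacer is at (321.5,182.5), as predicted. The real ring is at (196,98), the smaller ones at (57,82) and (99,195). The finger tips decide how the filter can be lowered, so I'll zoom in on them.

```bash
python3 - <<'E'
from h import *
im=cv2.imread('pics/w1.png'); a=im[220:330,150:260]; b=im[220:330,385:495]
cv2.imwrite('pics/tip.png',cv2.convertScaleAbs(cv2.resize(np.hstack([a,b]),None,fx=3.6,fy=3.6,interpolation=0),alpha=1.3))
s=manip.sense(); m=manip.camera_model('wrist'); Rc=rot(s['ee_rot']); p=np.array(s['ee_pos'])
for x in(0,-.038):
  for y in(.01,-.01):
    for z in(-.046,-.052,-.064): print(x,y,z,proj(m,p+Rc.apply([x,y,z])).round(1))
E
```

```text
0 0.01 -0.046 [246.2 235.9]
0 0.01 -0.052 [236.5 235.9]
0 0.01 -0.064 [217.  235.9]
0 -0.01 -0.046 [248.4 265.2]
0 -0.01 -0.052 [238.9 265.2]
0 -0.01 -0.064 [220.  265.1]
-0.038 0.01 -0.046 [228.1 265.6]
-0.038 0.01 -0.052 [215.9 265.6]
-0.038 0.01 -0.064 [191.5 265.6]
-0.038 -0.01 -0.046 [231.4 300.8]
-0.038 -0.01 -0.052 [219.7 300.8]
-0.038 -0.01 -0.064 [196.3 300.8]
```

View pics/tip.png

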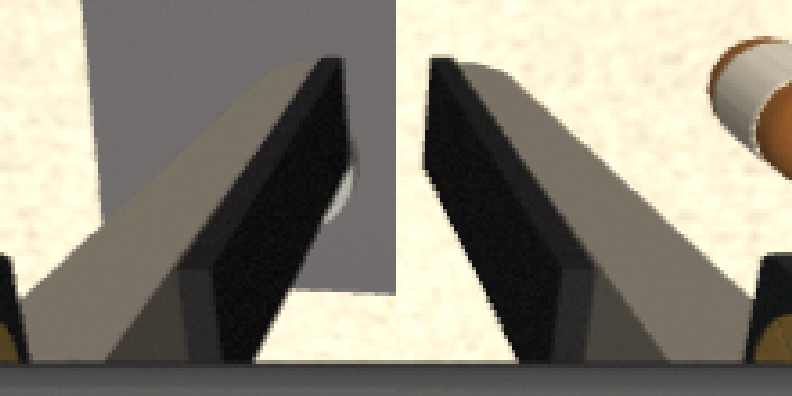

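The pads are about 5 mm thick at the tip, with 18 mm fingers behind them. They can't enter the 3.5 mm gap beside a 45 mm disc, so I'll hold the spacer and filter only by their upper 2–3 mm and release with the tips just over the rim. Next step: measure the spacer.

```bash
cat >> h.py <<'E'
def circ(im,m,p,z,mask,win=60):
    "largest blob of mask near projected p -> centre on plane z and diameter, via contour points mapped to the plane"
    u,v=proj(m,p); c0,r0=int(max(u-win,0)),int(max(v-win,0)); sub=mask[r0:int(v+win),c0:int(u+win)].astype(np.uint8)
    cs,_=cv2.findContours(sub,cv2.RETR_EXTERNAL,cv2.CHAIN_APPROX_NONE); c=cv2.convexHull(max(cs,key=cv2.contourArea))[:,0]+[c0,r0]
    P=np.array([ray(m,a,b,z)[:2] for a,b in c]); A=np.c_[2*P,np.ones(len(P))]; w=np.linalg.lstsq(A,(P**2).sum(1),rcond=None)[0]
    return w[:2],2*np.sqrt(w[2]+w[:2]@w[:2]),np.std(np.linalg.norm(P-w[:2],axis=1))
E
python3 - <<'E'
from h import *
im=cv2.imread('pics/w1.png'); m=manip.camera_model('wrist'); g=cv2.cvtColor(im,6); print(g[150:215:6,321])
sp=circ(im,m,[.576,-.171,.012],.012,g>105,30); print('spacer',sp)
rg=circ(im,m,[.465,-.091,.032],.032,g<40,45); print('ringtop',rg)
for u,v,z in[(142,109,.024),(209,71,.007),(223,124,.007)]: print(ray(m,u,v,z))
for z in (.03,.009):print(delta([*sp[0],z],down(0)))
E
```

```text
[ 87  86 183  87  86  87  86  86  86 180  87]
spacer (array([ 0.57517547, -0.17198767]), np.float64(0.04564615496920414), np.float64(0.0001564358319384361))
ringtop (array([ 0.46622798, -0.09445395]), np.float64(0.05136544739628471), np.float64(0.0013035964093232766))
[ 0.41437511 -0.10218451  0.024     ]
[ 0.47188855 -0.06842832  0.007     ]
[ 0.48052712 -0.11543834  0.007     ]
(array([1.038, 0.167, 0.007]), array([ 0.0005, -0.0005, -0.    ]))
(array([1.248, 0.167, 0.007]), array([ 0.0005, -0.0005, -0.    ]))
```

```bash
python3 -m jog '[[0.75,0.5,0.165,0.007,0,0,0],[0.7,0.95,0.165,0.007,0,0,0],[0.7,1,0.165,0.007,0,0,0]]'
python3 -m jog '[[0.7,0.15,0,0,0,0,0],[0.7,0.245,0,0,0,0,0],[0.7,0.245,0,0,0,0,0]]'
python3 -m jog '[[0.3,0,0,0,0,0,0],[0.3,0,0,0,0,0,0],[0.3,0,0,0,0,0,0],[0.3,0,0,0,0,0,0]]'
```

```text
time: 2.33
ee_pos: [0.5722, -0.174, 0.0323]
ee_rot: [0.705, 0.001, 0.709, -0.0]
wrist_force: [0.0, 0.0, -0.5]
finger_gap: 0.0652
time: 2.7
ee_pos: [0.5754, -0.1733, 0.0102]
ee_rot: [0.707, 0.0, 0.707, -0.0]
wrist_force: [-0.3, -0.0, 0.1]
finger_gap: 0.0641
time: 3.2
ee_pos: [0.5759, -0.173, 0.0106]
ee_rot: [0.707, -0.0, 0.707, -0.0]
wrist_force: [0.3, 0.5, 4.8]
finger_gap: 0.042
```

```bash
python3 -m jog '[[0.65,0,0,0,0,0,0],[0.65,0,0,0,0,0,0],[0.65,0.03,0.01,0,0,0,0],[0.65,0.03,0.01,0,0,0,0]]'
python3 -m jog '[[0.4,0,0,0,0,0,0],[0.4,0,0,0,0,0,0],[0.4,0,0,0,0,0,0]]'
python3 - <<'E'
from h import *
s=manip.sense(); m=manip.camera_model('wrist');  im=manip.capture('wrist'); cv2.imwrite('pics/w2.png',im[120:340,200:440])
print(s['ee_pos'],s['finger_gap'],s['wrist_force'])
g=cv2.cvtColor(im,6);print(circ(im,m,[.575,-.172,.012],.012,g>105,40),proj(m,[.575,-.172,.012]))
E
```

```text
time: 3.7
ee_pos: [0.575, -0.1718, 0.0066]
ee_rot: [0.707, 0.0, 0.707, 0.0]
wrist_force: [0.4, -0.2, 0.4]
finger_gap: 0.0596
time: 4.08
ee_pos: [0.5755, -0.172, 0.0071]
ee_rot: [0.707, 0.0, 0.707, -0.0]
wrist_force: [-0.3, 0.3, -0.4]
finger_gap: 0.0437
[ 0.5754655  -0.17201088  0.00711794] 0.04372941371930177 [-0.27088559  0.30824759 -0.4357177 ]
(array([ 0.57417653, -0.16990997]), np.float64(0.04691279827198504), np.float64(0.0006729395933015897)) [320.26069714 254.27559899]
```

```bash
python3 -m jog '[[0.4,-0.3,0,0,0,0,0],[0.4,-0.9,0,0,0,0,0],[0.4,-1,0.1,0,0,0,0]]'
python3 -m jog '[[0.4,-0.3,0.5,-0.15,0,0,0],[0.4,-0.45,1,-0.3,0,0,0]]'
python3 -m jog '[[0.4,0,0.5,-0.15,0,0,0],[0.4,0,1,-0.3,0,0,0],[0.4,0,1,-0.3,0,0,0],[0.4,0,1,-0.3,0,0,0]]'
python3 - <<'E'
from h import *
s=manip.sense(); m=manip.camera_model('wrist');  im=manip.capture('wrist'); cv2.imwrite('pics/w3.png',im)
print(s['ee_pos'],s['finger_gap'],proj(m,[.515,.138,.094]))
E
```

```text
time: 4.5
ee_pos: [0.5779, -0.163, 0.1111]
ee_rot: [0.709, -0.0, 0.705, -0.001]
wrist_force: [-0.5, -1.3, -0.3]
finger_gap: 0.0436
time: 4.75
ee_pos: [0.5452, -0.0609, 0.1527]
ee_rot: [0.707, 0.001, 0.707, -0.001]
wrist_force: [1.3, 0.3, -1.0]
finger_gap: 0.0433
time: 5.25
ee_pos: [0.5154, 0.038, 0.1517]
ee_rot: [0.707, -0.0, 0.707, 0.0]
wrist_force: [0.2, -0.0, -0.4]
finger_gap: 0.0438
[0.51537607 0.03800384 0.15172288] 0.04376885003487104 [320.42933371  88.01557902]
```

View pics/w3.png

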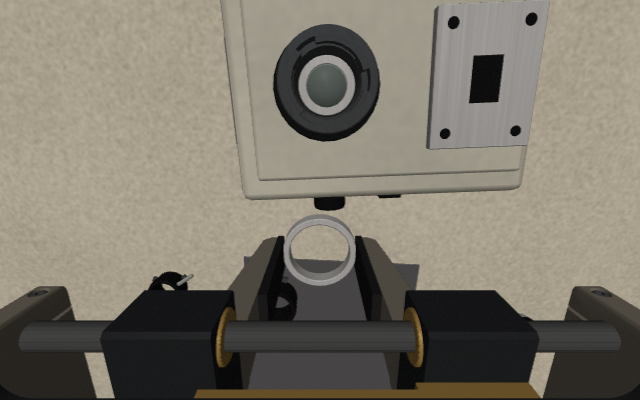

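```bash
python3 - <<'E'
from h import *
im=cv2.imread('pics/w3.png'); m=manip.camera_model('wrist'); s=manip.sense(); g=cv2.cvtColor(im,6)
print(g[80,262:392:6])
b=circ(im,m,[.517,.143,.094],.094,g<90,66); print('barrel',b)
sp=circ(im,m,[*s['ee_pos'][:2],s['ee_pos'][2]+.005],s['ee_pos'][2]+.005,(g>125)&(np.arange(400)[:,None]>213)&(abs(np.arange(640)-320)<36),48); print('spacer',sp,s['ee_pos'])
a,c=ray(m,247,197,.05),ray(m,520,187,.05);print('yaw',np.degrees(np.arctan2(*(c-a)[[1,0]])),a,c)
a,c=ray(m,430,149,.06),ray(m,527,146,.06);print('yaw pad',np.degrees(np.arctan2(*(c-a)[[1,0]])),a,c)
print(delta([*b[0],.125],down(0)))
x=cv2.convertScaleAbs(cv2.resize(im[15:150,262:392],None,fx=4.4,fy=4.4,interpolation=2),alpha=2.2); cv2.imwrite('pics/b.png',x)
E
```

```text
[153 152  16  57  55  37  76 152  82  85  89  90  83  80 116 154  25  54
  35  55 153 152]
barrel (array([0.51958159, 0.13904522]), np.float64(0.07683354510444815), np.float64(0.00036940547976713596))
spacer (array([0.51393375, 0.04355643]), np.float64(0.052053400141071356), np.float64(0.0015021363201013006)) [0.51561664 0.0374979  0.15177765]
yaw 2.187444117791476 [0.44616708 0.04485511 0.05      ] [0.70255107 0.05464813 0.05      ]
yaw pad 1.7762754163408767 [0.61083771 0.09083844 0.06      ] [0.69468528 0.09343871 0.06      ]
(array([0.267, 1.016, 0.04 ]), array([-0.0001, -0.0001,  0.0001]))
```

View pics/b.png

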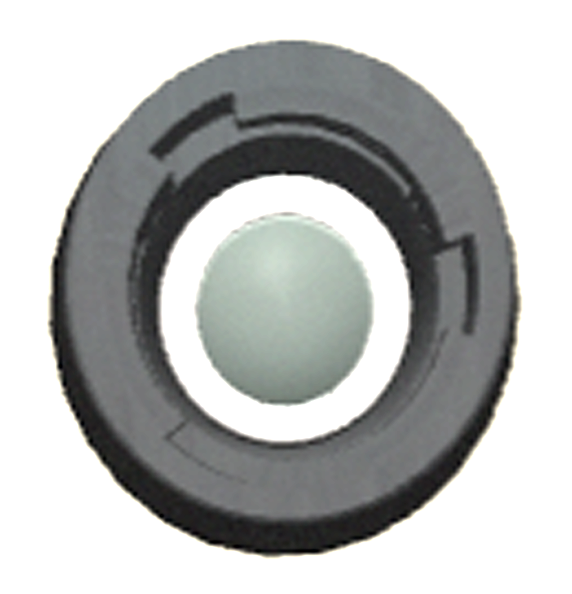

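```bash
python3 - <<'E'
from h import *
im=cv2.imread('pics/w3.png'); m=manip.camera_model('wrist'); s=manip.sense(); g=cv2.cvtColor(im,6)
for lo in(30,38,45):
    k=((g>lo)&(g<95)).astype(np.uint8); k=cv2.morphologyEx(k,cv2.MORPH_OPEN,np.ones((2,2),np.uint8)); print('barrel',lo,circ(im,m,[.517,.143,.094],.094,k,66))
# lens seat rim (bright annulus inside), z .062
k=(g>120)&((np.arange(640)[None]-327)**2+(np.arange(400)[:,None]-85)**2<38**2); print('bore',circ(im,m,[.517,.143,.062],.062,k,45))
# reproject held-spacer inner and outer edges
print(proj(m,np.array([[s['ee_pos'][0]+.0225*np.cos(t),s['ee_pos'][1]+.0225*np.sin(t),s['ee_pos'][2]+.005] for t in np.arange(4)*np.pi/2])).round(1))
print(g[205:295,320]); print(g[232,275:365])
E
```

```text
barrel 30 (array([0.52094314, 0.14149984]), np.float64(0.07224349686934761), np.float64(0.00025104696499239263))
barrel 38 (array([0.5209878 , 0.14166312]), np.float64(0.07187618402179301), np.float64(0.00020984785504102684))
barrel 45 (array([0.52100845, 0.14181045]), np.float64(0.07152097801814694), np.float64(0.00013839723426561253))
bore (array([0.52026382, 0.14227547]), np.float64(0.04529753125642451), np.float64(8.568683234522153e-05))
[[358.  254.4]
 [321.1 219.5]
 [284.1 254.4]
 [320.9 286.9]]
[  9   9  11  12  10 150 161 159 160 129 117 119 119 128 164 152 150 151
 151 117 137 154 152 155 156 157 159 159 159 160 158 157 158 159 159 160
 158 157 154 153 156 160 160 160 165 164 160 159 160 160 161 162 164 166
 163  82  68  70  69  70  71  69  69  69  69  70  70  69 105 119 117 119
 120 121 119 152 159 147 148 147 131  71  69  69  69  69  69  70  70  69]
[163 166 168 166 164 164 165 163 165 166 164 161 151 111 113 145 155 150
 149 150 149 151 144 119 130 153 156 159 163 163 159 157 155 157 159 161
 163 162 162 164 164 163 161 159 157 159 161 160 160 160 162 162 162 159
 157 157 155 156 156 157 157 159 160 158 149 126 131 152 152 150 151 151
 151 138 110  99 135 161 157 153 151 151 148 149 152 156 159 159 155 157]
```

```bash
python3 -m jog '[[0.4,0,0.5,0.03,0,0,0],[0.4,0.2,0.95,0.057,0,0,0],[0.4,0.35,1,0.057,0,0,0]]'
python3 -m jog '[[0.4,0,0.04,0,0,0,0],[0.4,0,0.04,0,0,0,0]]'
python3 - <<'E'
from h import *
s=manip.sense(); m=manip.camera_model('wrist');  im=manip.capture('wrist'); cv2.imwrite('pics/w4.png',im)
print(s['ee_pos'],s['finger_gap'])
cv2.imwrite('pics/w4z.png',cv2.convertScaleAbs(cv2.resize(im[150:350,220:420],None,fx=3,fy=3,interpolation=2),alpha=1.8))
E
```

```text
time: 5.68
ee_pos: [0.5218, 0.1389, 0.1162]
ee_rot: [0.707, -0.0, 0.707, 0.0]
wrist_force: [-0.2, 0.2, -0.3]
finger_gap: 0.0437
time: 5.92
ee_pos: [0.5215, 0.1409, 0.1172]
ee_rot: [0.707, 0.0, 0.707, -0.001]
wrist_force: [0.4, -0.1, -0.6]
finger_gap: 0.0435
[0.52150241 0.14093516 0.11724191] 0.04351995471305282
```

View pics/w4z.png

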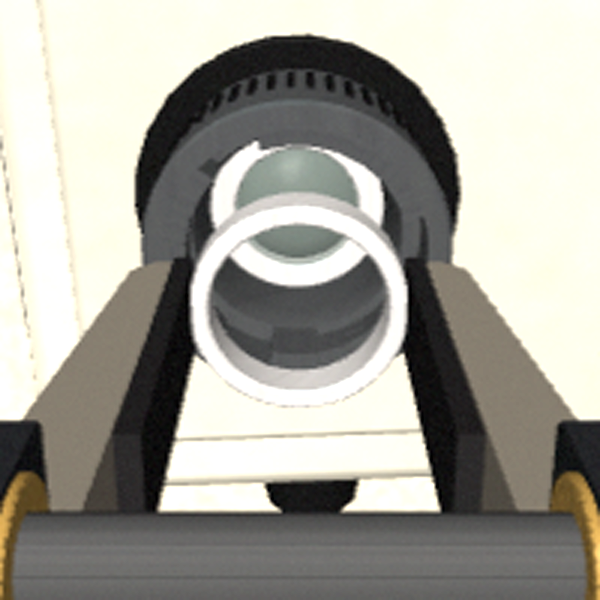

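Eighth picture: the spacer is centred left-right over the barrel, with both centres at about column 299 of the crop. I'll check the fore-aft offset numerically.

```bash
python3 - <<'E'
from h import *
im=cv2.imread('pics/w4.png'); m=manip.camera_model('wrist'); s=manip.sense(); g=cv2.cvtColor(im,6); p=np.array(s['ee_pos'])
print(g[160:295,320].tolist())
k=((g>30)&(g<95)&(np.arange(400)[:,None]<232)).astype(np.uint8); k=cv2.morphologyEx(k,cv2.MORPH_OPEN,np.ones((2,2),np.uint8))
# upper rim edge points: fit circle of fixed R=.0365
pts=[]
for u in range(275,366,6):
    col=g[150:232,u].astype(int); i=np.where((col[:-2]<32)&(col[2:]>42))[0]
    if len(i): pts.append(ray(m,u,150+i[-1]+1.5 if False else 150+i[0]+1.5,.094)[:2])
pts=np.array(pts); print(len(pts))
from scipy.optimize import least_squares
f=lambda q:np.linalg.norm(pts-q,axis=1)-.0365
r=least_squares(f,[.521,.142],loss='soft_l1',f_scale=.0005); print(r.x,(f(r.x)*1e3).round(1))
for n,q in(('rim+y',[.521,.1787,.094]),('mouth+y',[.521,.168,.094]),('sp+y',p+[0,.0225,.005]),('sp-y',p+[0,-.0225,.005])): print(n,proj(m,q).round(1))
E
```

```text
[148, 115, 20, 23, 15, 15, 15, 10, 13, 14, 15, 13, 12, 33, 44, 42, 41, 42, 43, 43, 41, 42, 42, 53, 58, 53, 52, 53, 52, 52, 53, 52, 53, 51, 50, 51, 52, 53, 76, 79, 89, 92, 95, 95, 96, 93, 93, 90, 89, 88, 87, 87, 86, 86, 109, 115, 119, 117, 126, 162, 153, 149, 150, 150, 116, 78, 76, 74, 73, 72, 72, 70, 68, 65, 62, 59, 105, 103, 137, 148, 147, 147, 146, 147, 146, 87, 44, 44, 44, 44, 45, 45, 43, 43, 44, 46, 47, 48, 49, 44, 40, 38, 42, 41, 41, 41, 40, 41, 50, 50, 50, 52, 51, 99, 117, 116, 116, 119, 119, 118, 150, 157, 146, 146, 146, 131, 148, 149, 149, 150, 150, 149, 149, 152, 125]
7
[0.51982905 0.14407676] [ -1.  -10.7   0.5   0.9   0.3  -0.6  -0.8]
rim+y [319.8 183.6]
mouth+y [319.8 199.1]
sp+y [321.  219.5]
sp-y [320.9 286.9]
```

```bash
python3 -m jog '[[0.4,0.1,0.01,-0.002,0,0,0],[0.4,0.2,0.01,-0.002,0,0,0],[0.4,0.21,0.01,-0.002,0,0,0],[0.4,0.21,0.01,-0.002,0,0,0]]'
```

```text
time: 6.48
ee_pos: [0.5209, 0.143, 0.0959]
ee_rot: [0.707, 0.0, 0.707, -0.0]
wrist_force: [-0.7, -0.1, -0.9]
finger_gap: 0.0442
```

```bash
python3 -m jog '[[0.4,0,0,0,0,0,0]]'; python3 -m jog '[[0.58,0,0,0,0,0,0],[0.58,0,0,0,0,0,0],[0.58,0,0,0,0,0,0]]'
python3 -m jog '[[0.7,-0.3,0,0,0,0,0],[0.8,-0.5,-0.5,0,0,0,0],[0.9,-0.5,-1,0,0,0,0],[0.9,-0.5,-1,0,0,0,0]]'
python3 - <<'E'
from h import *
s=manip.sense(); m=manip.camera_model('wrist');  im=manip.capture('wrist'); cv2.imwrite('pics/w5.png',im)
print(s['ee_pos'],s['finger_gap'])
x=cv2.resize(im[:160,250:400],None,fx=3.5,fy=3.5,interpolation=2)
cv2.imwrite('pics/w5z.png',cv2.convertScaleAbs(x,alpha=1.6))
E
```

```text
time: 6.6
ee_pos: [0.5212, 0.1431, 0.0963]
ee_rot: [0.707, 0.0, 0.707, -0.0]
wrist_force: [-0.1, 0.7, 0.4]
finger_gap: 0.0432
time: 6.98
ee_pos: [0.5211, 0.143, 0.0962]
ee_rot: [0.707, 0.0, 0.707, -0.0]
wrist_force: [0.8, -0.3, 0.0]
finger_gap: 0.0534
time: 7.48
ee_pos: [0.5209, 0.0405, 0.1465]
ee_rot: [0.707, 0.001, 0.707, -0.001]
wrist_force: [-0.4, 0.5, -0.3]
finger_gap: 0.0829
[0.52094572 0.0405221  0.14645541] 0.08288958123974406
```

View pics/w5z.png

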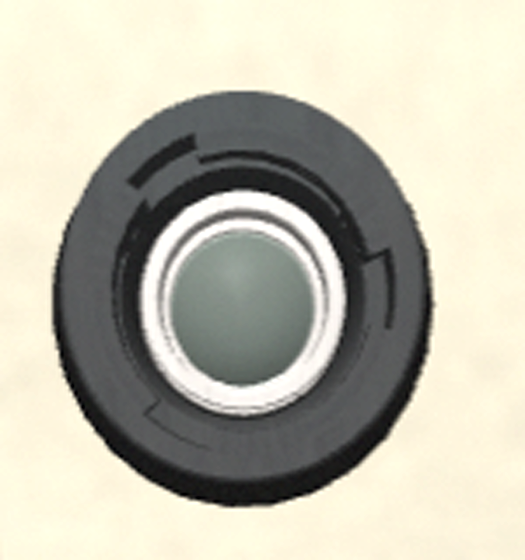

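Spacer lies flat on the seat, concentric with the bore (9 pictures viewed). I'll refit the barrel centre and slot directions numerically, then go to the filter.

```bash
python3 - <<'E'
from h import *
im=cv2.imread('pics/w5.png'); m=manip.camera_model('wrist'); g=cv2.cvtColor(im,6)
k=((g>38)&(g<95)).astype(np.uint8); k=cv2.morphologyEx(k,cv2.MORPH_OPEN,np.ones((2,2),np.uint8)); b=circ(im,m,[.521,.142,.094],.094,k,66); print('barrel',b)
k=(g>110)&((np.arange(640)[None]-319)**2+(np.arange(400)[:,None]-86)**2<36**2);print('spacer',circ(im,m,[.521,.142,.072],.072,k,45))
for u,v in[(360,71.4),(361.4,93.7),(287.1,52.9),(305.7,38.6),(293.4,114.9),(308.6,127.7)]:
    d=ray(m,u,v,.094)[:2]-b[0]; print(np.degrees(np.arctan2(d[1],d[0])).round(1),np.linalg.norm(d).round(4))
E
python3 -m jog '[[0.9,0,-0.5,-0.1,0,0,0],[0.9,0,-1,-0.15,0,0,0]]'
python3 -m jog '[[0.8,0,-0.5,-0.1,0,0,0],[0.8,0,-1,-0.15,0,0,0]]'
python3 -m jog '[[0.75,0,-0.5,-0.1,0,0,0],[0.75,0.1,-1,-0.16,0,0,0],[0.75,0.15,-1,-0.16,0,0,0],[0.75,0.15,-1,-0.16,0,0,0]]'
python3 - <<'E'
from h import *
s=manip.sense(); m=manip.camera_model('wrist');  im=manip.capture('wrist'); cv2.imwrite('pics/w6.png',im); g=cv2.cvtColor(im,6)
print(s['ee_pos'],s['finger_gap']); u,v=proj(m,[.475,-.266,.01]); print(u,v); print(g[int(v),int(u)-50:int(u)+50:4],g[int(v)-50:int(v)+50:4,int(u)],im[int(v),int(u)],im[int(v),int(u)+40])
E
```

```text
barrel (array([0.520547 , 0.1435618]), np.float64(0.07186683161191021), np.float64(0.00021189918534069235))
spacer (array([0.51991324, 0.14427528]), np.float64(0.0448699360957381), np.float64(0.00026218342636073625))
17.1 0.029
-11.4 0.0298
137.6 0.0299
108.0 0.0303
-133.3 0.0275
-105.7 0.0301
time: 7.78
ee_pos: [0.5058, -0.0567, 0.146]
ee_rot: [0.707, -0.001, 0.707, 0.001]
wrist_force: [0.5, 0.2, 0.9]
finger_gap: 0.0825
time: 8.02
ee_pos: [0.4908, -0.1573, 0.146]
ee_rot: [0.707, -0.0, 0.707, 0.0]
wrist_force: [1.1, 0.7, 0.8]
finger_gap: 0.0736
time: 8.52
ee_pos: [0.4748, -0.2557, 0.1304]
ee_rot: [0.707, 0.001, 0.708, 0.0]
wrist_force: [-0.8, 0.7, 1.1]
finger_gap: 0.069
[ 0.47484992 -0.2557113   0.13040665] 0.069027751632325
320.58817992703007 209.12896518798013
[ 81  81  81  81  80  80  81 131 121 121 121 120 120 121 121 121 121 118
  81  81  80  81  80  81  80] [ 82  83  83  82  82  81  82 112 121 121 121 121 121 121 121 120 120 135
  79  80  80  78  77 182 181] [118 125 118] [80 80 82]
```

```bash
python3 - <<'E'
from h import *
im=cv2.imread('pics/w6.png'); m=manip.camera_model('wrist'); g=cv2.cvtColor(im,6)
f=circ(im,m,[.475,-.266,.01],.01,g>100,30); print(f); print(delta([*f[0],.0075],down(0)))
E
```

```text
(array([ 0.47342344, -0.26475818]), np.float64(0.04468874994062336), np.float64(0.00023542417883060346))
(array([ 1.232, -0.094, -0.016]), array([ 0.0002, -0.0003, -0.0003]))
```

```bash
python3 -m jog '[[0.7,0.5,-0.09,-0.016,0,0,0],[0.7,0.95,-0.09,-0.016,0,0,0],[0.7,1,-0.09,-0.016,0,0,0],[0.7,1,-0.09,-0.016,0,0,0]]'
python3 -m jog '[[0.7,0.15,0,0,0,0,0],[0.65,0.235,0,0,0,0,0],[0.65,0.235,0,0,0,0,0],[0.65,0.235,0,0,0,0,0]]'; python3 -c "
from h import *
print(manip.sense()['ee_pos'])"
```

```text
time: 9.07
ee_pos: [0.4741, -0.2653, 0.032]
ee_rot: [0.707, -0.0, 0.707, 0.0]
wrist_force: [-0.0, 0.2, 0.2]
finger_gap: 0.0643
time: 9.57
ee_pos: [0.4734, -0.2661, 0.0078]
ee_rot: [0.707, 0.0, 0.707, -0.0]
wrist_force: [0.7, -0.3, 0.2]
finger_gap: 0.0597
[ 0.47340551 -0.2660974   0.00775103]
```

```bash
python3 -m jog '[[0.65,0.01,0.012,0,0,0,0],[0.65,0.01,0.012,0,0,0,0],[0.4,0.01,0.012,0,0,0,0],[0.4,0.01,0.012,0,0,0,0],[0.4,0.01,0.012,0,0,0,0]]'
python3 -m jog '[[0.4,-0.3,0,0,0,0,0],[0.4,-0.9,0,0,0,0,0],[0.4,-1,0.2,0,0,0,0],[0.4,-1,0.2,0,0,0,0]]'
python3 - <<'E'
from h import *
s=manip.sense(); m=manip.camera_model('wrist');  im=manip.capture('wrist'); cv2.imwrite('pics/w7.png',im); g=cv2.cvtColor(im,6); p=np.array(s['ee_pos'])
print(p,s['finger_gap'])
for n,q in(('+y',p+[0,.0225,.0035]),('-y',p+[0,-.0225,.0035])): print(n,proj(m,q).round(1))
print(g[205:295,320].tolist())
E
```

```text
time: 10.2
ee_pos: [0.4734, -0.2648, 0.0067]
ee_rot: [0.707, 0.0, 0.707, -0.0]
wrist_force: [-0.0, -0.4, 0.8]
finger_gap: 0.043
time: 10.7
ee_pos: [0.4733, -0.2438, 0.1069]
ee_rot: [0.707, -0.0, 0.707, 0.0]
wrist_force: [0.1, -0.5, -1.6]
finger_gap: 0.043
[ 0.47328851 -0.24377659  0.10690478] 0.043017639687617744
+y [321.1 218.6]
-y [320.9 285.5]
[86, 85, 84, 85, 86, 86, 85, 85, 85, 84, 85, 102, 111, 109, 108, 147, 137, 135, 136, 105, 127, 127, 127, 127, 127, 127, 128, 127, 127, 127, 127, 127, 127, 127, 126, 126, 127, 127, 125, 127, 126, 126, 126, 126, 127, 126, 126, 126, 126, 127, 126, 126, 126, 127, 126, 126, 125, 126, 126, 125, 126, 126, 125, 143, 173, 177, 178, 177, 176, 175, 175, 167, 138, 138, 138, 138, 124, 138, 142, 135, 135, 137, 192, 193, 191, 191, 195, 196, 194, 192]
```

```bash
python3 -m jog '[[0.4,-0.2,0.5,0.08,0,0,0],[0.4,-0.35,1,0.16,0,0,0]]'
python3 -m jog '[[0.4,0,0.5,0.08,0,0,0],[0.4,0,1,0.16,0,0,0]]'
python3 -m jog '[[0.4,0,0.5,0.08,0,0,0],[0.4,0,1,0.16,0,0,0]]'
python3 -m jog '[[0.4,0,0.5,0,0,0,0],[0.4,0.1,0.88,0,0,0,0],[0.4,0.2,0.88,0,0,0,0],[0.4,0.25,0.88,0,0,0,0],[0.4,0.25,0.88,0,0,0,0]]'
python3 - <<'E'
from h import *
s=manip.sense(); m=manip.camera_model('wrist');  im=manip.capture('wrist'); cv2.imwrite('pics/w8.png',im)
print(s['ee_pos'],s['finger_gap'],delta([.5212,.1442,.0955],down(0),s))
E
```

```text
time: 11.0
ee_pos: [0.4885, -0.144, 0.1402]
ee_rot: [0.706, 0.001, 0.708, -0.0]
wrist_force: [1.2, -0.2, 0.6]
finger_gap: 0.0432
time: 11.25
ee_pos: [0.5047, -0.0435, 0.14]
ee_rot: [0.706, 0.0, 0.708, -0.0]
wrist_force: [-0.1, 0.3, -0.5]
finger_gap: 0.0427
time: 11.5
ee_pos: [0.5206, 0.0565, 0.1397]
ee_rot: [0.706, -0.0, 0.708, -0.0]
wrist_force: [0.4, -0.5, -0.0]
finger_gap: 0.0433
time: 12.12
ee_pos: [0.5208, 0.1419, 0.1156]
ee_rot: [0.706, 0.0, 0.708, -0.001]
wrist_force: [0.0, 0.9, 0.2]
finger_gap: 0.043
[0.52082937 0.14194327 0.11556379] 0.042999982833920425 (array([0.201, 0.023, 0.004]), array([-0.0004, -0.0006,  0.0002]))
```

```bash
python3 -m jog '[[0.4,0.08,0.023,0.004,0,0,0],[0.4,0.16,0.023,0.004,0,0,0],[0.4,0.205,0.023,0.004,0,0,0],[0.4,0.205,0.023,0.004,0,0,0],[0.4,0.205,0.023,0.004,0,0,0]]'
python3 -c "
from h import *
s=manip.sense();print(s['ee_pos'],s['wrist_force'])"
```

```text
time: 12.8
ee_pos: [0.5219, 0.1456, 0.0962]
ee_rot: [0.707, 0.0, 0.707, -0.0]
wrist_force: [0.9, -0.1, -0.9]
finger_gap: 0.0434
[0.52191253 0.14558507 0.09620529] [ 0.87229962 -0.07367287 -0.92844377]
```

```bash
python3 -m jog '[[0.4,0.012,-0.013,-0.007,0,0,0],[0.4,0.012,-0.013,-0.007,0,0,0],[0.4,0.012,-0.013,-0.007,0,0,0]]'
python3 -c "
from h import *
s=manip.sense();print(s['ee_pos'],s['wrist_force'])"
```

```text
time: 13.18
ee_pos: [0.5212, 0.1442, 0.095]
ee_rot: [0.707, 0.0, 0.707, -0.0]
wrist_force: [0.3, -0.1, -0.9]
finger_gap: 0.0429
[0.52115089 0.14420473 0.0949865 ] [ 0.27919677 -0.14574834 -0.94496339]
```

```bash
python3 -m jog '[[0.58,0,0,0,0,0,0],[0.58,0,0,0,0,0,0],[0.58,0,0,0,0,0,0]]'
python3 -m jog '[[0.7,-0.3,0,0,0,0,0],[0.8,-0.5,-0.5,0,0,0,0],[0.9,-0.5,-1,0,0,0,0],[0.9,-0.5,-1,0,0,0,0]]'
python3 - <<'E'
from h import *
s=manip.sense(); m=manip.camera_model('wrist');  im=manip.capture('wrist'); cv2.imwrite('pics/w9.png',im); g=cv2.cvtColor(im,6)
print(s['ee_pos'],s['finger_gap']); print(proj(m,[[.521,.1436+d,.08] for d in(.0225,0,-.0225)])); print(g[40:140,319].tolist()); print(g[85,270:370].tolist())
E
```

```text
time: 13.55
ee_pos: [0.5211, 0.1443, 0.0949]
ee_rot: [0.707, 0.0, 0.707, -0.0]
wrist_force: [-1.6, -0.2, -0.3]
finger_gap: 0.0532
time: 14.05
ee_pos: [0.5211, 0.0417, 0.1453]
ee_rot: [0.707, 0.001, 0.707, -0.001]
wrist_force: [-0.1, 0.2, 0.5]
finger_gap: 0.0825
[0.52108257 0.041723   0.14525502] 0.08248674597983247
[[320.09645802  52.50958022]
 [320.15686924  86.18128916]
 [320.21385236 117.94226754]]
[58, 58, 59, 57, 49, 22, 20, 59, 58, 24, 22, 21, 21, 66, 122, 125, 126, 71, 78, 102, 155, 121, 110, 110, 153, 154, 147, 123, 131, 125, 125, 125, 124, 124, 125, 125, 127, 126, 128, 127, 126, 126, 125, 124, 123, 122, 121, 120, 119, 119, 119, 117, 117, 116, 116, 115, 115, 113, 113, 112, 112, 110, 109, 108, 107, 105, 104, 102, 99, 99, 97, 94, 153, 152, 140, 124, 120, 121, 87, 135, 54, 36, 48, 49, 50, 53, 56, 57, 56, 56, 57, 57, 55, 55, 55, 53, 56, 55, 42, 26]
[56, 56, 57, 57, 58, 58, 56, 55, 54, 57, 54, 43, 31, 44, 30, 23, 23, 21, 46, 96, 124, 123, 104, 101, 131, 120, 127, 145, 131, 121, 115, 117, 116, 118, 117, 118, 118, 119, 119, 118, 120, 119, 120, 120, 121, 121, 122, 123, 122, 122, 122, 121, 120, 120, 119, 118, 118, 119, 118, 117, 117, 115, 115, 115, 114, 114, 114, 113, 117, 131, 145, 149, 136, 129, 134, 103, 111, 124, 118, 87, 25, 25, 31, 33, 48, 56, 55, 55, 57, 56, 44, 25, 32, 51, 56, 57, 56, 56, 56, 53]
```

```bash
python3 - <<'E'
from h import *
im=cv2.imread('pics/w9.png'); m=manip.camera_model('wrist'); g=cv2.cvtColor(im,6)
k=(g>64)&((np.arange(640)[None]-319)**2+(np.arange(400)[:,None]-86)**2<37**2)
print('filter',circ(im,m,[.521,.142,.08],.08,k,45))
E
python3 -m jog '[[0.9,0,-0.3,0,-0.058,0,0],[0.9,0,-0.6,0,-0.116,0,0],[0.9,0,-0.9,0,-0.174,0,0],[0.9,0,-1,0,-0.232,0,0],[0.9,0,-1,0,-0.29,0,0]]'
python3 -m jog '[[0.9,0.1,-0.17,-0.22,-0.055,0,0],[0.9,0.15,-0.17,-0.22,-0.11,0,0],[0.9,0.15,-0.17,-0.22,-0.165,0,0],[0.9,0.15,-0.17,-0.22,-0.22,0,0],[0.9,0.15,-0.17,-0.22,-0.257,0,0]]'
python3 - <<'E'
from h import *
s=manip.sense(); m=manip.camera_model('wrist');  im=manip.capture('wrist'); cv2.imwrite('pics/w10.png',im)
print(s['ee_pos'],np.degrees(yaw(s)),s['joint_pos'][5]); print(proj(m,[[.466,-.0945,.032],[.414,-.102,.024]]))
x=cv2.resize(im[60:260,220:420],None,fx=3,fy=3,interpolation=2)
cv2.imwrite('pics/w10z.png',cv2.convertScaleAbs(x,alpha=1.6))
E
```

```text
filter (array([0.51999501, 0.14429962]), np.float64(0.04525063017041248), np.float64(0.00026789722503046227))
time: 14.72
ee_pos: [0.5212, -0.0554, 0.1447]
ee_rot: [0.634, -0.313, 0.634, 0.313]
wrist_force: [0.1, 0.6, -0.0]
finger_gap: 0.0827
time: 15.35
ee_pos: [0.5213, -0.0823, 0.1296]
ee_rot: [0.46, -0.537, 0.46, 0.537]
wrist_force: [-0.3, 0.1, -0.1]
finger_gap: 0.0823
[ 0.521257   -0.08233911  0.12963375] 98.77309471141736 -1.8839435566438683
[[314.86554762 145.9020353 ]
 [315.36874571  83.20152068]]
```

View pics/w10z.png

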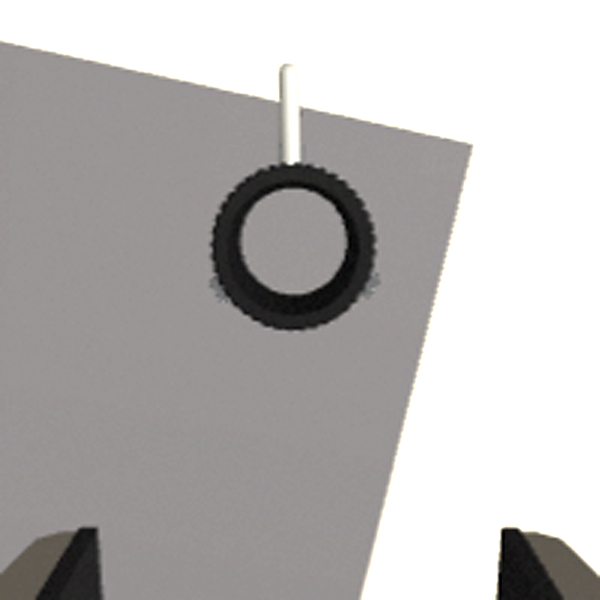

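The filter fits as a round disc, 45.3 mm across at its expected height, so it lies flat on the spacer. The tenth picture shows the ring at (317,142) with its pin tip at (315.5,82).

```bash
python3 - <<'E'
from h import *
im=cv2.imread('pics/w10.png'); m=manip.camera_model('wrist'); g=cv2.cvtColor(im,6)
r=circ(im,m,[.466,-.092,.032],.032,g<45,40); print('ring',r)
t=ray(m,315.5,83,.024)[:2]; b=ray(m,316.8,113.5,.024)[:2]
for d,n in((t-b,'pin'),(t-r[0],'ctr-tip')): print(n,np.degrees(np.arctan2(d[1],d[0])),np.linalg.norm(d))
for y in(98.5,):
    for z in(.05,.021): print(delta([*r[0],z],down(np.radians(y))))
E
```

```text
ring (array([ 0.4628493, -0.0931893]), np.float64(0.04784993761004581), np.float64(0.00017858966374103576))
pin -168.50408238715085 0.025172002335009862
ctr-tip -169.26154551460985 0.04979168731403704
(array([ 0.796,  0.594, -0.015]), array([ 0.003 ,  0.0001, -0.0001]))
(array([ 1.086,  0.594, -0.015]), array([ 0.003 ,  0.0001, -0.0001]))
```

```bash
python3 -m jog '[[0.9,0.3,0.59,-0.015,0,0,0],[0.9,0.7,0.594,-0.015,0,0,0],[0.9,0.9,0.594,-0.015,0,0,0],[0.8,0.9,0.594,-0.015,0,0,0]]'
python3 - <<'E'
from h import *
s=manip.sense(); print(s['ee_pos'],np.degrees(yaw(s)),delta([.4628,-.0932,.021],down(np.radians(98.8))))
E
```

```text
time: 15.9
ee_pos: [0.4615, -0.0929, 0.0387]
ee_rot: [0.462, -0.534, 0.463, 0.536]
wrist_force: [-0.1, -0.6, 1.4]
finger_gap: 0.0746
[ 0.46151189 -0.09288147  0.03869552] 98.39400268023229 (array([ 0.177, -0.013, -0.005]), array([-0.0023,  0.0004, -0.0009]))
```

```bash
python3 -m jog '[[0.8,0.1,-0.013,-0.005,0,0,0],[0.75,0.18,-0.013,-0.005,0,0,0],[0.7,0.18,-0.013,-0.005,0,0,0],[0.4,0.18,-0.013,-0.005,0,0,0],[0.4,0.18,-0.013,-0.005,0,0,0]]'
python3 -m jog '[[0.4,0,0,0,0,0,0],[0.4,0,0,0,0,0,0]]'
python3 -m jog '[[0.4,-0.3,0,0,0,0,0],[0.4,-0.8,0,0,0,0,0],[0.4,-1,0,0,0,0,0],[0.4,-1,0,0,0,0,0]]'
python3 - <<'E'
from h import *
s=manip.sense(); m=manip.camera_model('wrist');  im=manip.capture('wrist'); cv2.imwrite('pics/w11.png',im); p=np.array(s['ee_pos'])
print(p,np.degrees(yaw(s)),s['finger_gap'],s['wrist_force'])
x=cv2.resize(im[120:320,220:420],None,fx=3,fy=3,interpolation=2); cv2.imwrite('pics/w11z.png',cv2.convertScaleAbs(x,alpha=1.6))
g=cv2.cvtColor(im,6); print(proj(m,p+[0,0,.011])); print(circ(im,m,p+[0,0,.011],p[2]+.011,(g<40)&(abs(np.arange(640)-320)<30),50))
E
```

```text
time: 16.52
ee_pos: [0.464, -0.0941, 0.0222]
ee_rot: [-0.462, 0.536, -0.462, -0.535]
wrist_force: [0.6, 1.3, -0.6]
finger_gap: 0.0471
time: 16.77
ee_pos: [0.4641, -0.0941, 0.0222]
ee_rot: [-0.462, 0.536, -0.462, -0.535]
wrist_force: [-0.8, -0.3, 4.2]
finger_gap: 0.0472
time: 17.27
ee_pos: [0.4648, -0.0943, 0.1231]
ee_rot: [-0.462, 0.536, -0.461, -0.534]
wrist_force: [-0.2, -0.1, -0.9]
finger_gap: 0.047
[ 0.46482646 -0.0943374   0.12312428] 98.44854432095711 0.047049182301057584 [-0.20012663 -0.1483751  -0.90752033]
[318.72542799 260.44776471]
(array([ 0.45935918, -0.09500235]), np.float64(0.05293331359637238), np.float64(0.0005814642544404788))
```

View pics/w11z.png

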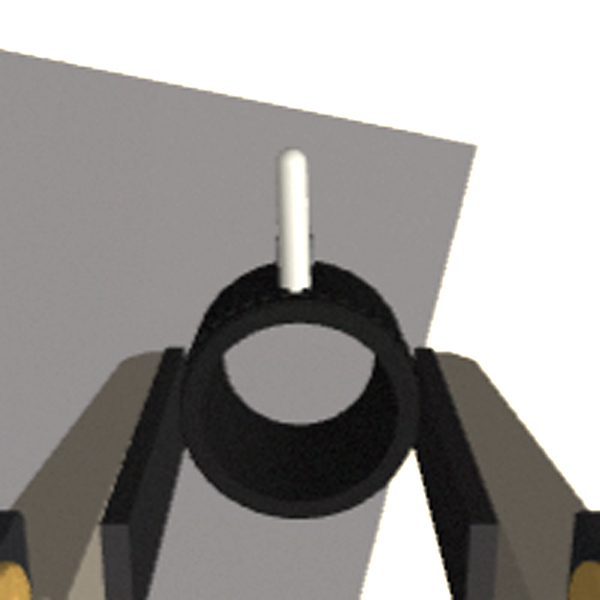

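```bash
python3 - <<'E'
from h import *
im=cv2.imread('pics/w11.png'); m=manip.camera_model('wrist'); s=manip.sense(); p=np.array(s['ee_pos']); g=cv2.cvtColor(im,6)
Rc=rot(s['ee_rot'])
for r in(.024,.0175):
    print(r,[proj(m,p+Rc.apply([-.0098,a,0])).round(1).tolist() for a in(r,-r)],[proj(m,p+Rc.apply([-.0098,0,a])).round(1).tolist() for a in(r,-r)])
print(g[160:300,319].tolist()); print(g[256,272:368].tolist())
E
```

```text
0.024 [[318.8, 221.4], [318.8, 294.7]] [[359.1, 259.5], [278.4, 259.5]]
0.0175 [[318.8, 232.0], [318.8, 285.4]] [[348.2, 259.5], [289.3, 259.5]]
[92, 92, 93, 93, 93, 92, 93, 93, 93, 90, 121, 144, 156, 162, 167, 169, 169, 169, 168, 169, 169, 169, 169, 168, 169, 169, 170, 169, 169, 168, 168, 169, 168, 169, 168, 169, 168, 168, 168, 167, 167, 169, 168, 169, 167, 168, 168, 167, 167, 167, 166, 167, 166, 166, 167, 166, 155, 82, 15, 8, 17, 18, 21, 20, 21, 21, 21, 37, 91, 92, 92, 92, 93, 92, 91, 92, 92, 92, 91, 92, 92, 91, 91, 92, 92, 92, 92, 91, 92, 92, 92, 92, 92, 92, 92, 92, 92, 91, 91, 90, 92, 53, 14, 7, 11, 12, 10, 10, 12, 10, 9, 11, 12, 10, 12, 13, 9, 12, 9, 11, 9, 12, 12, 13, 10, 8, 9, 20, 19, 21, 20, 20, 18, 90, 92, 91, 91, 92, 90, 91]
[16, 13, 17, 22, 24, 23, 23, 21, 16, 20, 19, 19, 23, 19, 18, 14, 17, 14, 16, 15, 15, 16, 16, 17, 17, 14, 16, 17, 15, 14, 16, 33, 67, 91, 92, 91, 91, 91, 91, 91, 91, 92, 91, 93, 92, 90, 92, 92, 92, 91, 92, 91, 91, 91, 91, 91, 91, 92, 92, 92, 92, 93, 83, 45, 10, 8, 7, 8, 5, 10, 8, 7, 10, 8, 8, 8, 9, 6, 8, 9, 11, 20, 20, 18, 20, 22, 19, 18, 11, 12, 13, 14, 13, 15, 14, 15]
```

Ring is held upright with the pin square to the jaws and its centre about 1.2 mm towards tool +y (11 pictures viewed). Now over to a view pose by the barrel, averaging several settled frames.

```bash
python3 -m jog '[[0.4,-0.2,-0.2,0.2,0.058,0,0],[0.4,-0.27,-0.4,0.4,0.116,0,0],[0.4,-0.27,-0.6,0.6,0.174,0,0],[0.4,-0.27,-0.8,0.8,0.232,0,0],[0.4,-0.27,-0.8,1,0.29,0,0]]'
python3 -m jog '[[0.4,0,-0.03,0.3,0.05,0,0],[0.4,0,-0.03,0.56,0.0914,0,0],[0.4,0,-0.03,0.56,0.0914,0,0],[0.4,0,-0.03,0.56,0.0914,0,0],[0.4,0,-0.03,0.56,0.0914,0,0]]'
cat > meas.py <<'E'
from h import *
for i in range(5):
    m=manip.camera_model('wrist'); s=manip.sense(); im=manip.capture('wrist'); g=cv2.cvtColor(im,6)
    k=((g>38)&(g<95)).astype(np.uint8); k=cv2.morphologyEx(k,cv2.MORPH_OPEN,np.ones((2,2),np.uint8)); c=[.5205,.143]
    b=circ(im,m,[*c,.094],.094,k,66); u,v=proj(m,[*c,.08]).astype(int)
    k=(g>64)&((np.arange(640)[None]-u)**2+(np.arange(400)[:,None]-v)**2<37**2); f=circ(im,m,[*c,.08],.08,k,45)
    print(s['ee_pos'].round(4) if hasattr(s['ee_pos'],'round') else s['ee_pos'],np.degrees(yaw(s)).round(2),'barrel',b[0].round(4),round(b[1],4),'filter',f[0].round(4),round(f[1],4))
cv2.imwrite('pics/w12.png',im); print(u,v)
E
python3 meas.py
```

```text
time: 17.95
ee_pos: [0.5285, 0.0174, 0.147]
ee_rot: [0.65, -0.276, 0.652, 0.276]
wrist_force: [0.2, 0.4, -1.1]
finger_gap: 0.0472
time: 18.58
ee_pos: [0.5682, 0.0543, 0.1483]
ee_rot: [0.683, -0.182, 0.684, 0.182]
wrist_force: [-0.5, 0.0, -1.9]
finger_gap: 0.0466
[0.5682 0.0543 0.1483] 29.85 barrel [0.5208 0.1426] 0.0721 filter [0.5202 0.1429] 0.0454
[0.5684 0.0543 0.1486] 29.82 barrel [0.5208 0.1426] 0.072 filter [0.5201 0.1429] 0.0453
[0.5686 0.0544 0.1488] 29.81 barrel [0.5209 0.1426] 0.072 filter [0.5201 0.143 ] 0.0453
[0.5688 0.0545 0.1489] 29.8 barrel [0.5208 0.1426] 0.072 filter [0.5202 0.1429] 0.0454
[0.569  0.0545 0.149 ] 29.79 barrel [0.5209 0.1426] 0.072 filter [0.5202 0.143 ] 0.0453
322 88
```

```bash
python3 - <<'E'
from h import *
print(delta([.5214,.1418,.120],down(np.radians(29.8))))
E
```

```text
(array([0.29 , 0.993, 0.019]), array([-0.    ,  0.0001,  0.    ]))
```

```bash
python3 -m jog '[[0.4,0,0.4,0.01,0,0,0],[0.4,0.1,0.8,0.019,0,0,0],[0.4,0.25,0.993,0.019,0,0,0],[0.4,0.29,0.993,0.019,0,0,0],[0.4,0.29,0.993,0.019,0,0,0]]'
python3 -m jog '[[0.4,0,0,0,0,0,0],[0.4,0,0,0,0,0,0],[0.4,0,0,0,0,0,0]]'
python3 - <<'E'
from h import *
s=manip.sense(); print(s['ee_pos'],s['wrist_force'],delta([.5214,.1418,.1150],down(np.radians(29.8)),s))
m=manip.camera_model('wrist');im=manip.capture('wrist');cv2.imwrite('pics/w13.png',im)
E
```

```text
time: 19.45
ee_pos: [0.5219, 0.1415, 0.1196]
ee_rot: [0.683, -0.182, 0.683, 0.182]
wrist_force: [1.2, -0.8, -0.8]
finger_gap: 0.047
time: 19.82
ee_pos: [0.5218, 0.1417, 0.1201]
ee_rot: [0.684, -0.182, 0.683, 0.182]
wrist_force: [-0.5, -0.6, -1.0]
finger_gap: 0.0471
[0.52182342 0.14171739 0.12010564] [-0.48933893 -0.64005534 -1.00376383] (array([ 0.051,  0.003, -0.003]), array([-0.0002,  0.0001,  0.    ]))
```

Descend in small steps, watching the force.

```bash
python3 -m jog '[[0.4,0.03,0.003,-0.003,0,0,0],[0.4,0.06,0.003,-0.003,0,0,0],[0.4,0.06,0.003,-0.003,0,0,0]]'
python3 -m jog '[[0.4,0.02,0,0,0,0,0],[0.4,0.02,0,0,0,0,0]]'
python3 -m jog '[[0.4,0.015,0,0,0,0,0],[0.4,0.015,0,0,0,0,0]]'
```

```text
time: 20.25
ee_pos: [0.5208, 0.1421, 0.1135]
ee_rot: [0.683, -0.182, 0.684, 0.182]
wrist_force: [0.2, -0.2, -1.4]
finger_gap: 0.0472
time: 20.5
ee_pos: [0.5209, 0.1422, 0.1117]
ee_rot: [0.683, -0.182, 0.683, 0.182]
wrist_force: [0.5, 0.2, 0.0]
finger_gap: 0.0471
time: 20.75
ee_pos: [0.521, 0.1422, 0.1103]
ee_rot: [0.683, -0.182, 0.683, 0.182]
wrist_force: [-0.5, -0.0, -0.9]
finger_gap: 0.0472
```

```bash
python3 -m jog '[[0.4,0.015,0,0,0,0,0],[0.4,0.015,0,0,0,0,0]]'
python3 -m jog '[[0.4,0.015,0,0,0,0,0],[0.4,0.015,0,0,0,0,0]]'
```

```text
time: 21.0
ee_pos: [0.521, 0.1421, 0.1088]
ee_rot: [0.683, -0.182, 0.683, 0.182]
wrist_force: [-0.4, 0.1, -0.3]
finger_gap: 0.0473
time: 21.25
ee_pos: [0.521, 0.1421, 0.1073]
ee_rot: [0.683, -0.182, 0.683, 0.182]
wrist_force: [0.0, -0.3, -0.5]
finger_gap: 0.047
```

```bash
python3 -m jog '[[0.4,0.025,0,0,0,0,0],[0.4,0.045,0,0,0,0,0],[0.4,0.045,0,0,0,0,0]]'
python3 -m jog '[[0.4,0.015,0,0,0,0,0],[0.4,0.02,0,0,0,0,0],[0.4,0.02,0,0,0,0,0]]'
python3 -m jog '[[0.4,0.01,0,0,0,0,0],[0.4,0.01,0,0,0,0,0]]'
```

```text
time: 21.62
ee_pos: [0.5209, 0.1421, 0.1026]
ee_rot: [0.683, -0.182, 0.684, 0.182]
wrist_force: [-0.2, 0.6, -1.0]
finger_gap: 0.047
time: 22.0
ee_pos: [0.5211, 0.1422, 0.1009]
ee_rot: [0.683, -0.182, 0.683, 0.182]
wrist_force: [0.6, 0.1, -1.6]
finger_gap: 0.0472
time: 22.25
ee_pos: [0.5212, 0.1422, 0.1]
ee_rot: [0.683, -0.182, 0.683, 0.182]
wrist_force: [-0.3, 0.0, 0.8]
finger_gap: 0.0474
```

Lugs went down the slots with no resistance and the foot is on the filter. Starting the clockwise turn (tool +x rotation), following the thread down and compensating for the grip offset.

```bash
python3 -m jog '[[0.4,0.006,0.001,-0.001,0.04,0,0],[0.4,0.009,0.001,-0.003,0.085,0,0],[0.4,0.009,0.001,-0.003,0.085,0,0]]'
python3 -c "
from h import *
s=manip.sense();print(s['ee_pos'],np.degrees(yaw(s)),s['wrist_force'],s['ft_torque'])"
```

```text
time: 22.62
ee_pos: [0.5211, 0.1422, 0.0993]
ee_rot: [0.702, -0.089, 0.701, 0.09]
wrist_force: [1.0, -0.6, 3.2]
finger_gap: 0.0473
[0.52109794 0.14220452 0.09930836] 14.54534213495084 [ 1.01785949 -0.58732153  3.15205846] [-0.05298415 -0.09423825  0.00959464]
```

```bash
python3 -m jog '[[0.4,0.004,0.001,-0.002,0.055,0,0],[0.4,0.008,0.002,-0.004,0.11,0,0],[0.4,0.011,0.003,-0.006,0.165,0,0],[0.4,0.014,0.004,-0.008,0.22,0,0],[0.4,0.014,0.004,-0.008,0.22,0,0]]'
python3 -c "
from h import *
s=manip.sense();print(s['ee_pos'],np.degrees(yaw(s)),s['wrist_force'],s['ft_torque'])"
```

```text
time: 23.25
ee_pos: [0.5204, 0.1424, 0.0981]
ee_rot: [0.691, 0.153, 0.69, -0.152]
wrist_force: [-0.1, 0.0, 4.8]
finger_gap: 0.047
[0.5204309  0.14244554 0.09809232] -24.90496539874642 [-0.06652109  0.01204705  4.83087868] [-0.00531209 -0.06875824 -0.09177079]
```

```bash
python3 -m jog '[[0.4,0.003,0.001,-0.002,0.05,0,0],[0.4,0.004,0.001,-0.003,0.09,0,0],[0.4,0.004,0.001,-0.003,0.12,0,0],[0.4,0.004,0.001,-0.003,0.13,0,0],[0.4,0.004,0.001,-0.003,0.13,0,0]]'
python3 - <<'E'
from h import *
s=manip.sense();print(s['ee_pos'],np.degrees(yaw(s)),s['wrist_force'],s['ft_torque'],s['finger_gap'])
im=manip.capture('wrist');m=manip.camera_model('wrist');cv2.imwrite('pics/w14.png',im); g=cv2.cvtColor(im,6)
p=np.array(s['ee_pos'])
# pin: bright pixels in the column band ahead of the ring
y=np.radians(np.degrees(yaw(s))+92.5)
for r in(.028,.05): print(r,proj(m,[.5208+r*np.cos(y),.1428+r*np.sin(y),.100]).round(1))
for v in(165,175,185,195,205,215): print(v,g[v,290:350:2].tolist())
E
```

```text
time: 23.88
ee_pos: [0.5207, 0.1425, 0.0978]
ee_rot: [0.647, 0.288, 0.645, -0.288]
wrist_force: [2.0, -1.6, 5.7]
finger_gap: 0.047
[0.5207022  0.14251969 0.09778279] -48.08952735788653 [ 2.02721786 -1.561112    5.66890241] [-0.1932277  -0.37452822  1.06160954] 0.046952962662027246
0.028 [318.2 207.3]
0.05 [316.6 170.4]
165 [161, 161, 161, 161, 159, 159, 159, 159, 160, 160, 160, 161, 160, 161, 161, 161, 161, 161, 162, 161, 161, 162, 161, 161, 163, 161, 161, 161, 161, 161]
175 [25, 25, 20, 17, 13, 14, 18, 18, 65, 132, 133, 122, 101, 62, 17, 16, 16, 15, 16, 15, 16, 16, 18, 15, 18, 16, 14, 18, 18, 17]
185 [17, 17, 15, 29, 42, 8, 17, 44, 16, 137, 134, 130, 114, 83, 44, 26, 11, 36, 32, 9, 16, 31, 20, 13, 30, 23, 21, 18, 17, 14]
195 [45, 44, 45, 42, 41, 49, 60, 62, 60, 73, 131, 133, 124, 100, 64, 58, 59, 58, 59, 59, 58, 56, 53, 53, 51, 34, 28, 30, 28, 25]
205 [60, 59, 61, 60, 58, 58, 58, 58, 56, 55, 109, 133, 130, 113, 81, 56, 56, 57, 55, 57, 58, 57, 58, 55, 57, 58, 58, 58, 57, 57]
215 [56, 57, 58, 53, 15, 11, 12, 11, 10, 9, 46, 130, 132, 123, 72, 35, 12, 6, 9, 9, 4, 8, 8, 8, 6, 6, 7, 50, 84, 36]
```

The turn reached 78° of wrist against 1.06 Nm, which is the solid stop. The pin reads about 74° from the slot. Letting go, lifting and checking.

```bash
python3 -m jog '[[0.5,0,0,0,0,0,0],[0.65,0,0,0,0,0,0],[0.75,0,0,0,0,0,0],[0.75,0,0,0,0,0,0]]'
python3 -m jog '[[0.75,-0.3,0,0,0,0,0],[0.75,-0.7,-0.3,0,0,0,0],[0.8,-0.8,-0.9,0,0,0,0],[0.8,-0.8,-0.9,0,0,0,0],[0.8,-0.8,-0.9,0,0,0,0]]'
python3 - <<'E'
from h import *
s=manip.sense();im=manip.capture('wrist');m=manip.camera_model('wrist');cv2.imwrite('pics/w15.png',im)
print(s['time'],s['ee_pos'],np.degrees(yaw(s))); u,v=proj(m,[.5208,.1428,.108]).astype(int); print(u,v)
a=max(v-100,0); x=cv2.resize(im[a:a+200,u-120:u+120],(720,600),interpolation=2); cv2.imwrite('pics/w15z.png',cv2.convertScaleAbs(x,alpha=1.7)); print('crop origin',u-120,a)
g=cv2.cvtColor(im,6); print('ring top at z.108',circ(im,m,[.5208,.1428,.108],.108,g<35,45))
E
```

```text
time: 24.42
ee_pos: [0.5192, 0.1425, 0.0969]
ee_rot: [0.645, 0.29, 0.645, -0.29]
wrist_force: [-0.9, 0.1, -0.1]
finger_gap: 0.0688
time: 25.05
ee_pos: [0.4526, 0.0829, 0.1774]
ee_rot: [0.645, 0.291, 0.644, -0.29]
wrist_force: [-0.5, 0.2, -0.0]
finger_gap: 0.0739
25.05 [0.45263776 0.08292835 0.17742514] -48.518165648127095
320 101
crop origin 200 1
ring top at z.108 (array([0.51978645, 0.14275   ]), np.float64(0.048383184013618366), np.float64(0.00019425809260654108))
```

View pics/w15z.png

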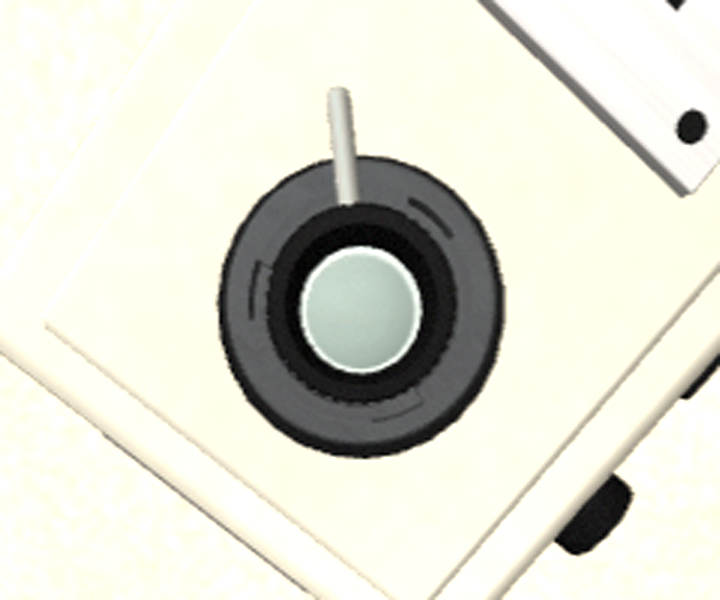

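The last picture shows the ring level in the barrel, the glass inside it, the pin at (313,31)–(316,69) and all three slots clear of the lugs. Computing the turn angle.

```bash
python3 - <<'E'
from h import *
m=manip.camera_model('wrist'); c=np.array([.5198,.1428])
an=lambda d:np.degrees(np.arctan2(d[1],d[0])).round(1)
t,b=ray(m,313,31,.1)[:2],ray(m,315.7,68.7,.1)[:2]; print('pin dir',an(t-b),'tip from axis',an(t-c),np.linalg.norm(t-c))
im=cv2.imread('pics/w15.png')
for u,v in[(409,200),(452,237),(250,318),(262,262),(372,420),(420,402)]:
    d=ray(m,200+u/3,1+v/3,.094)[:2]-[.5208,.1428]; print(an(d),np.linalg.norm(d).round(4))
s=manip.sense(); print(s['time'],s['wrist_force'])
# bystanders from the top camera, before and after
a=cv2.imread('pics/top0.png');q=manip.capture('top'); cv2.imwrite('pics/top1.png',q)
for n,(u,v) in dict(obj=(402,135),oil=(444,143),slides=(170,228),r2=(364,302),r3=(408,301)).items(): print(n,np.abs(a[v-18:v+18,u-18:u+18].astype(int)-q[v-18:v+18,u-18:u+18]).mean().round(2))
E
```

```text
pin dir 45.8 tip from axis 47.3 0.05091643752435737
16.3 0.0286
-12.9 0.0291
137.8 0.0304
109.4 0.0287
-133.1 0.0305
-106.1 0.0301
25.1 [-0.44112108  0.03860973  0.37099207]
obj 6.07
oil 6.0
slides 5.71
r2 10.24
r3 5.94
```

```bash
python3 -c "
from cell import manip
print(manip.finish_job())"
```

```text
the job is handed in; nothing more can be done
None
```

The barrel is rebuilt and handed in after about 25 s of the 72 s: spacer first, then the filter, then the retaining ring. The ring was turned clockwise to its stop and released, and the arm ended about 70 mm above it, touching nothing.

**Last checks**
- **Spacer and filter:** the spacer sat round and concentric in a close view of the bore. The filter fitted as a flat disc, 45.3 mm across at its expected height.
- **Ring:** the lugs went down the slots without resistance. The turn ended against the stop at about 1.06 Nm. After release the pin stood about 75° from its entry slot, with the ring top level.
- **Bystanders:** I never went near the objective, oil bottle or slide box. The before/after pictures from the top camera differ evenly by about 6 grey levels around each of them. I read that as image noise, not movement.

**Not perfect**
- **Drops:** the fingers are too thick to enter the mouth beside a 45 mm part. I released the filter with the finger tips about 1 mm above the rim, so it dropped roughly 18 mm onto the spacer; the spacer dropped a little further.
- **First spacer grip:** it caught only about 1.4 mm of the edge and slid up, so I regripped lower before lifting.
- **Look-alike ring:** the area around one small ring changed a bit more (about 10 grey levels). I put it down to the arm's shadow but did not confirm it.
- **Measurements:** barrel-centre readings from different views disagreed by up to 2 mm in y. I placed the ring using several settled frames.

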